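# Turn the paint jar to the code reader and scan it

### The job

Book the paint jar into stock: turn it on the decorating turntable until the middle of its code label squarely faces the window of the code reader, then, with the jar standing still, press the reader's scan button fully down and let it go. The jar must stay standing in the middle of the turntable (the turntable can be pushed round by its upright pin; do not lift the jar off or shove it aside), and the other things on the table are to be left where they are.

Things in the scene. Friction and masses are not known exactly. Their poses are not given: they have to be found in the camera images.
- wheel: The fixed foot of the decorating turntable, dark steel. Origin on the turning axis at the table surface. The bright aluminium disc on it is 220 mm in diameter, its upper face 45 mm above the table; it turns freely either way without end stops, about a vertical axis, with light friction (under 1 N at the pin) and stays where it is left. Its x axis points to the reader.
- pin_top (a point): Centre of the top end of the push pin: a dark steel upright pin, 15 mm in diameter, fixed on the disc 85 mm from the axis; it stands 50 mm above the disc, so from 45 to 95 mm above the table.
- jar: Round closed paint jar, grey with a black lid, 61 mm in diameter and 62 mm high, about 0.22 kg, loose, standing in the middle of the disc and turning with it by friction. Origin at the centre of its underside, z up; its x axis points out through the middle of the label. The jar starts at any turn relative to the pin.
- label (a point): Middle of the white paper label with black code bars on the jar's side, 30 mm from the jar's axis and 23 mm above its underside. The label spans about 75 degrees of the side. A white paper seal strip 13 mm wide runs from the middle of the lid over its edge on the same side, so the label's direction shows from above.
- reader: Fixed code reader: a white block 70 mm deep (x), 90 mm wide, 100 mm high, on a flat foot 85 x 105 mm. Origin at the centre of its underside on the table. Its front, at its -x side, has a dark window and faces the turntable's axis; the front is 160 to 185 mm from that axis. So the label faces it squarely when the jar's x axis points along the reader's +x axis.
- scan_top (a point): Centre of the top face of the round scan button (28 mm in diameter, grey) on top of the reader. It lies 122 mm above the table when out, 5 mm behind the middle of the block, and is pressed straight down.
- scan (a joint): Travel of the scan button: 0 m out, 0.006 m fully pressed; a spring returns it, about 5 N press it fully.
- bottle: Bystander: amber bottle, 42 mm in diameter, 110 mm high, standing. Origin at the centre of its underside.
- hoop: Bystander: wooden embroidery hoop lying flat, 130 mm in diameter, 10 mm high. Origin at its centre, on the table.
- brush: Bystander: flat brush lying on the table, 180 mm long along its x axis. Origin at about its middle.
Things that resemble listed ones, but are neither listed nor needed, are in the scene too. Leave any pink look-alike of the jar alone.

How it is judged:
By the outcome, as a careful person would: the job done as asked, in the order asked, and still so for the second after the job is handed in, with the robot touching nothing.
It also fails if it takes over 54 s, if anything falls off the work surface, if the arm or the gripper's body presses on something with over 40 N, if the wrist force passes 120 N, or if a joint passes its speed limit or range.

### The arm

A 7-joint arm with a two-finger parallel gripper is mounted at the origin on the work surface. World frame = base frame: x ahead of the robot, y to its left, z up, the work surface at z = 0. Lengths are in m, angles in rad, forces in N, time in s.
With the tool pointing down it reaches from about 0.35 to 0.9 m from the base axis. Payload 7.2 kg.
Tool frame: the origin (TCP) lies at the very end of the fingers, on their centre line; the grasp point (between the pads) lies 19 mm behind it; z points along the fingers, x is the direction in which the jaws open and shut, and the axes are right-handed (so a half turn about z gives the same grasp; the last joint's range is limited). The gripper opens to 88 mm and grips with 3 to 60 N. Pads are 20 mm wide; open, the fingers measure 115 mm over their backs; the gripper's body (75 mm by 178 mm) begins 61 mm behind the grasp point.
Start: joints at [-1.401, 0.411, -0.013, 1.596, 0.006, 1.134, -0.082], TCP at [0.147, 0.607, 0.223] pointing down, gripper open.
Joint ranges: [-2.95, 2.95], [-0.29, 1.99], [-1.47, 1.44], [0.14, 2.54], [-1.03, 4.17], [0.13, 1.85], [-2.86, 2.86]. Speed limits (rad/s): [2.39, 2.39, 3.01, 3.01, 3.14, 3.14, 3.14].

### API

Orientations are given as a unit quaternion [x, y, z, w].
In Python, from rig import read_state, read_camera, camera_model, close_job, look_for, regions_of gives the robot as it stands.
- The arm moves only by the tool arm_command, never from a script. Its argument "deltas" is a list of rows, each an object with "delta_pos": the shift along the tool's x, y, z in m, a list of three; "turn": the turn, a rotation vector about the tool's x, y, z in rad, a list of three; "gripper": the opening, from 0 (shut) to 1 (fully open). A call has 1 to 12 rows; each row is the pose to reach, as a shift and turn from the pose commanded when the call began, along the tool's axes at that moment; what a row does not reach only later rows make up. A row lasts 1/10 s, in which the tool goes at most 50 mm and 8.59 degrees, less where a joint would pass 70% of its speed; a pose out of reach is approached as far as the arm can. A call with a gripper value outside its range is refused whole. The fingers move at their own pace and stop on an object; the grip force is fixed at half the most. Time passes only in rows, so rows that repeat a pose let the fingers close. It gives the time, the measured TCP pose, the force and the opening at its end, in the units of the state.
- read_state(): the state, without advancing time (a new reading comes with each control period).
- read_camera(name): name is "scene" or "side" or "wrist"; returns (picture, depth): 400x640x3 uint8, blue, green, red; 400x640 float32, m along the optical axis (not along the pixel's ray), 0 where there is no reading.
- camera_model(name): a dict with "fovy" (degrees; the focal length in pixels is half the picture's height over the tangent of half this angle, whatever the lens; pixels are square), "cx", "cy" (the principal point, pixels), "cam_to_world" (4x4, takes a point from camera to world coordinates); the wrist camera has in their place "T_tool_cam" (4x4, takes a point from camera to tool coordinates, whose origin is the TCP and whose axes are the tool frame's). Camera axes: x right, y up, looking along -z (the intrinsics and any distortion apply to the point x, -y, -z); pixel columns grow to the right and rows downward; lengths in m; the calibration is good to about 2 mm. A picture is of the moment at which its call begins: read the wrist's pose just before it. camera_model takes no time and is no camera call.
- close_job(): hands the job in, once; it reports no verdict.
Trained networks look in the newest picture that a camera, given by its name, has taken for a name from the list of things; names that differ only in an ending like _2 or _b are one class to them, and where a whole thing is asked for, a point or a joint stands for the part that bears it (a point fixed in the world has none). Each returns a list of dicts, best first, with "p" (0 to 1); they miss things now and then, are a little off and sometimes report something else, mostly with a low value. They report only what shows in the picture. A call takes as long as a camera call. They do not tell look-alikes from the thing itself.
- look_for(camera, name): "location" ([x, y, z] in m, in the coordinates of the camera as it stood for that picture, good to about 4 mm: the middle of the surface that is visible of it).
- regions_of(camera, name): "region" (400x640 bool, what is visible of it).
The state is a dict: "t": time; "joint_positions": joint angles; "dq": joint speeds; "joint_efforts": joint torques, N m; "eef_pos": TCP position; "tool_rot": TCP orientation; "force": force on the tool from outside, world axes, zero at the start; "moment": the same for the moment, N m; "finger_gap": finger opening in m.
Only numpy, scipy, OpenCV 4.12 (cv2) and the standard library are available. Lean on these libraries where they do the work, as an engineer would, in place of code of your own. Each camera call takes 0.05 s, during which the arm holds its last target. There are 200 camera calls.

## Working session

There is one attempt and no reset: what is moved stays moved. The work goes in short steps, Python scripts to look and compute and a tool call to move; the robot and the scene stay as the last step left them, time stands still between calls to the robot, and variables do not carry over. Pictures are saved under pics/ and viewed, about 8 in all and at most 12, crops included, and the job is handed in when it is done.

Besides the shell and the picture viewer there is one more tool, called after "Emit:" as a command line: name --argument value ..., lists and objects as JSON in quotes. arm_command: Moves the arm, as the interface text tells. Its arguments: {"type":"object","properties":{"deltas":{"type":"array","items":{"type":"object","properties":{"delta_pos":{"type":"array","items":{"type":"number"}},"turn":{"type":"array","items":{"type":"number"}},"gripper":{"type":"number"}}}}},"required":["deltas"]}

```bash
mkdir -p pics; ls; cat > h.py <<'E'
import numpy as np, cv2
from rig import *
from scipy.spatial.transform import Rotation as R
def c2w(cam,st=None):
    m=camera_model(cam)
    if 'cam_to_world' in m: return np.array(m['cam_to_world'])
    st=st or read_state(); T=np.eye(4); T[:3,:3]=R.from_quat(st['tool_rot']).as_matrix(); T[:3,3]=st['eef_pos']
    return T@np.array(m['T_tool_cam'])
def find(cam,name,T):
    return [(round(d['p'],2),np.round(T[:3,:3]@np.array(d['location'])+T[:3,3],3).tolist()) for d in look_for(cam,name)]
def px2w(cam,T,u,v,d):
    m=camera_model(cam); f=200/np.tan(np.radians(m['fovy'])/2)
    u,v,d=map(np.asarray,(u,v,d))
    p=np.stack([(u-m['cx'])/f*d,-(v-m['cy'])/f*d,-d],-1)
    return p@T[:3,:3].T+T[:3,3]
def w2px(cam,T,P):
    m=camera_model(cam); f=200/np.tan(np.radians(m['fovy'])/2)
    p=(np.atleast_2d(P)-T[:3,3])@T[:3,:3]
    return np.stack([m['cx']+f*p[:,0]/-p[:,2], m['cy']-f*p[:,1]/-p[:,2]],-1)
E
python3 - <<'E'
from h import *
for c in ['scene','side']:
    print(c,{k:v for k,v in camera_model(c).items()})
    T=c2w(c); im,d=read_camera(c); cv2.imwrite(f'pics/{c}0.png',im); np.save(f'pics/{c}0.npy',d)
    for n in ['wheel','pin_top','jar','label','reader','scan_top','bottle','hoop','brush']: print(n,find(c,n,T))
print(camera_model('wrist'),read_state())
E
```

```text
pics
scene {'fovy': 56.904882315463375, 'cx': 318.6597014498638, 'cy': 196.5176509901863, 'cam_to_world': array([[-0.6357761 , -0.42487667,  0.64441335,  1.11603069],
       [ 0.77147255, -0.32287324,  0.54825448,  0.483634  ],
       [-0.02487671,  0.84571431,  0.53305578,  0.59090715],
       [ 0.        ,  0.        ,  0.        ,  1.        ]])}
wheel [(0.6, [0.561, 0.184, 0.043])]
pin_top [(0.77, [0.557, 0.185, 0.047])]
jar [(0.69, [0.329, 0.157, 0.048]), (0.68, [0.764, 0.149, 0.059]), (0.66, [0.545, 0.166, 0.093])]
label [(0.9, [0.762, 0.148, 0.058]), (0.74, [0.327, 0.162, 0.047]), (0.69, [0.544, 0.165, 0.096])]
reader [(0.58, [0.651, 0.006, 0.071])]
scan_top [(0.68, [0.63, -0.011, 0.124])]
bottle [(0.74, [0.642, -0.368, 0.051])]
hoop [(0.93, [0.565, 0.395, 0.01]), (0.43, [0.545, 0.166, 0.096])]
brush [(0.6, [0.469, -0.362, 0.015])]
side {'fovy': 52.10098888558088, 'cx': 319.9910175094926, 'cy': 208.97396761795142, 'cam_to_world': array([[ 0.97964293,  0.09833112, -0.17501632,  0.31225384],
       [-0.20006674,  0.54998331, -0.8108586 , -1.00400529],
       [ 0.01652343,  0.829
[... 1085 characters left out ...]
itions': array([-1.40116027,  0.41104316, -0.01270287,  1.59619787,  0.00562414,
        1.13431465, -0.08223156]), 'dq': array([ 3.21441708e-05, -1.40499778e-04,  1.27790543e-03, -9.05478124e-04,
        1.61400594e-04,  1.84404803e-04, -3.06831438e-04]), 'joint_efforts': array([-1.77726292e-04, -5.87751818e+01,  6.40959498e-01, -2.91393274e+01,
       -5.36952051e-02,  1.02690974e-02,  4.64105597e-05]), 'eef_pos': array([0.14726776, 0.60740529, 0.22268979]), 'tool_rot': array([ 7.86005497e-01,  6.18219506e-01,  3.38835485e-05, -1.68116092e-05]), 'force': array([ 0.61600049, -1.00940802,  0.23755936]), 'moment': array([0.00700687, 0.01494586, 0.03499867]), 'finger_gap': 0.08758118200833591}
```

View pics/scene0.png

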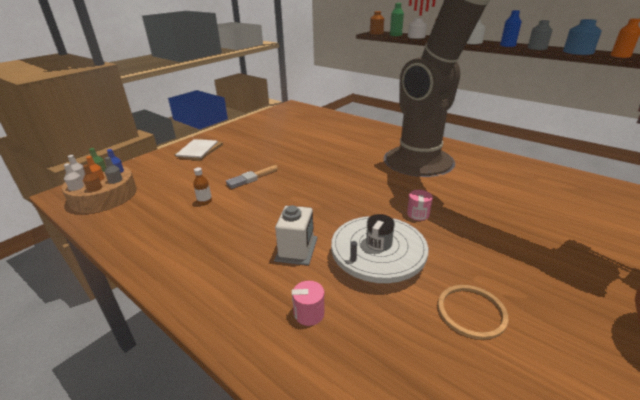

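View pics/side0.png

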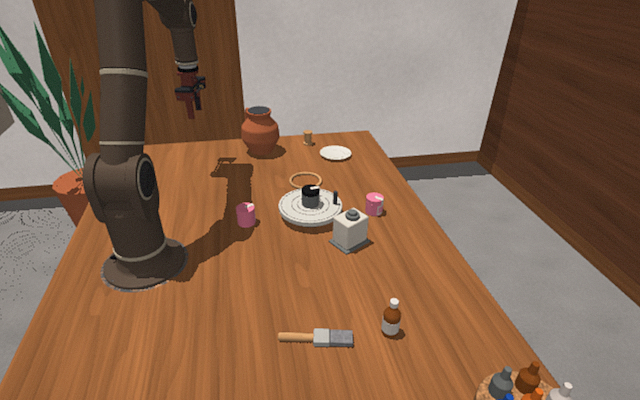

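The grey jar stands on the turntable at (380,232) in the scene picture. Possible mix-ups are the pink jars at (309,303) and (420,205), which I'll leave alone. The pin is at (352,250) and the reader at (296,235). Next I'll bring the wrist camera over the turntable.

Emit:
arm_command --deltas '[{"delta_pos":[-0.41,0.5,-0.1]},{"delta_pos":[-0.41,0.5,-0.1]},{"delta_pos":[-0.41,0.5,-0.1]},{"delta_pos":[-0.41,0.5,-0.1]},{"delta_pos":[-0.41,0.5,-0.1]},{"delta_pos":[-0.41,0.5,-0.1]},{"delta_pos":[-0.41,0.5,-0.1]},{"delta_pos":[-0.41,0.5,-0.1]},{"delta_pos":[-0.41,0.5,-0.1]},{"delta_pos":[-0.41,0.5,-0.1]},{"delta_pos":[-0.41,0.5,-0.1]},{"delta_pos":[-0.41,0.5,-0.1]}]'

```text
schema error: expected keys delta_pos, turn, gripper
```

Emit:
arm_command --deltas '[{"delta_pos":[-0.41,0.5,-0.1],"turn":[0,0,0],"gripper":0.4},{"delta_pos":[-0.41,0.5,-0.1],"turn":[0,0,0],"gripper":0.4},{"delta_pos":[-0.41,0.5,-0.1],"turn":[0,0,0],"gripper":0.4},{"delta_pos":[-0.41,0.5,-0.1],"turn":[0,0,0],"gripper":0.4},{"delta_pos":[-0.41,0.5,-0.1],"turn":[0,0,0],"gripper":0.4},{"delta_pos":[-0.41,0.5,-0.1],"turn":[0,0,0],"gripper":0.4},{"delta_pos":[-0.41,0.5,-0.1],"turn":[0,0,0],"gripper":0.4},{"delta_pos":[-0.41,0.5,-0.1],"turn":[0,0,0],"gripper":0.4},{"delta_pos":[-0.41,0.5,-0.1],"turn":[0,0,0],"gripper":0.4},{"delta_pos":[-0.41,0.5,-0.1],"turn":[0,0,0],"gripper":0.4},{"delta_pos":[-0.41,0.5,-0.1],"turn":[0,0,0],"gripper":0.4},{"delta_pos":[-0.41,0.5,-0.1],"turn":[0,0,0],"gripper":0.4}]'

```text
t: 2.2
eef_pos: [0.5052, 0.1322, 0.3151]
tool_rot: [0.786, 0.618, 0.001, 0.0]
force: [0.3, 1.2, -0.1]
finger_gap: 0.035
```

```bash
python3 - <<'E'
from h import *
s=read_state(); print(s['t'],s['eef_pos'],s['tool_rot'],s['joint_positions'],s['finger_gap'],s['force'])
c='wrist'; T=c2w(c,s); im,d=read_camera(c); cv2.imwrite('pics/w1.png',im); np.savez('pics/w1.npz',d=d,T=T)
for n in ['wheel','pin_top','jar','label','reader','scan_top']: print(n,find(c,n,T))
E
```

```text
2.2 [0.50518551 0.13221141 0.31510673] [7.85932839e-01 6.18311634e-01 5.43958908e-04 5.84259907e-06] [-0.66146016  0.1608009   0.36357049  1.72980653 -0.06021727  1.26083804
  1.04933029] 0.035031350579678926 [ 0.34854977  1.24382142 -0.05091306]
wheel [(0.84, [0.51, 0.158, 0.042])]
pin_top [(0.56, [0.507, 0.161, 0.048])]
jar [(0.81, [0.32, 0.15, 0.058]), (0.75, [0.522, 0.161, 0.107]), (0.6, [0.731, 0.126, 0.054])]
label [(0.92, [0.519, 0.16, 0.106]), (0.82, [0.725, 0.13, 0.051]), (0.7, [0.314, 0.151, 0.063])]
reader [(0.57, [0.592, -0.005, 0.091])]
scan_top [(0.68, [0.616, -0.014, 0.119])]
```

View pics/w1.png

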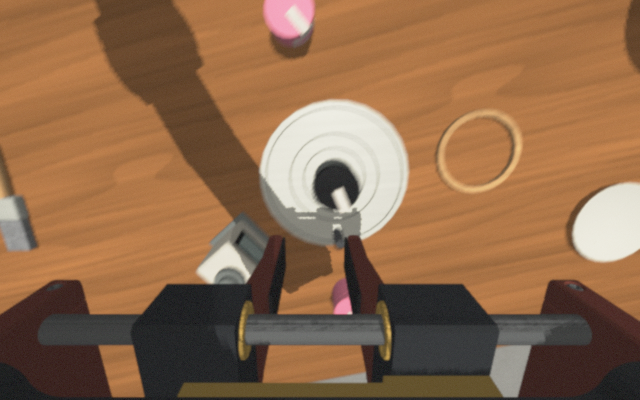

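The wrist view shows the grey jar at (338,185). Its seal strip points down the picture to about (346,205), the pin is near (338,238), and the reader and button are near (235,262). Now I'll measure from depth.

```bash
cat > meas.py <<'E'
from h import *
from scipy.optimize import least_squares
def circ(P):
    f=lambda q:np.hypot(P[:,0]-q[0],P[:,1]-q[1])-q[2]
    r=least_squares(f,[*P[:,:2].mean(0),.05],loss='soft_l1',f_scale=.002); return r.x
def measure(im,d,T,jar=(0.52,0.16)):
    v,u=np.mgrid[0:400,0:640]; W=px2w('wrist',T,u,v,d); W[d<=0]=9
    r=np.hypot(W[...,0]-jar[0],W[...,1]-jar[1]); z=W[...,2]
    disc=(abs(z-.045)<.006)&(r<.14); 
    m=disc.astype(np.uint8); h=cv2.findContours(m,cv2.RETR_EXTERNAL,cv2.CHAIN_APPROX_NONE)[0]
    h=max(h,key=len)[:,0]; hull=cv2.convexHull(h)[:,0]
    D=circ(W[h[:,1],h[:,0]]); 
    print('disc',D,np.median(z[disc]))
    lid=(abs(z-.107)<.008)&(r<.05)
    c=max(cv2.findContours(lid.astype(np.uint8),cv2.RETR_EXTERNAL,cv2.CHAIN_APPROX_NONE)[0],key=len)[:,0]
    J=circ(W[c[:,1],c[:,0]]); print('jar',J,np.median(z[lid]))
    g=im.max(2); s=lid&(g>110); S=W[s][:,:2]; print('strip n',s.sum())
    if s.sum()>10:
        dd=S.mean(0)-J[:2]; print('strip mean',S.mean(0),'ang',np.degrees(np.arctan2(dd[1],dd[0])), np.linalg.norm(dd))
    pin=(z>.06)&(z<.105)&(r>.06)&(r<.1)
    pt=W[pin&(z>.085)]; print('pin n',pin.sum(),pt.mean(0) if len(pt) else None, z[pin].max() if pin.any() else None)
    top=(abs(z-.101)<.008)&(r>.14)&(r<.3); b=(abs(z-.121)<.007)&(r>.14)&(r<.3)
    print('readertop',top.sum(),W[top].mean(0),'button',b.sum(),W[b].mean(0))
    if top.sum()>20: print('rect',cv2.minAreaRect((W[top|b][:,:2]*1000).astype(np.float32)))
    return W
E
python3 - <<'E'
from meas import *
z=np.load('pics/w1.npz'); measure(cv2.imread('pics/w1.png'),z['d'],z['T'])
E
```

```text
disc [0.52475993 0.15958542 0.10811464] 0.045183614037653086
jar [0.52541487 0.15945075 0.02974162] 0.107216573132695
strip n 460
strip mean [0.5350769  0.16712581] ang 38.461954260514084 0.012339425305054686
pin n 155 [0.60738632 0.1452775  0.09320265] 0.09753696927034894
readertop 1296 [ 0.59669603 -0.01608693  0.09971379] button 147 [ 0.61489304 -0.01414226  0.12013774]
rect ((608.31494140625, -19.333202362060547), (62.584285736083984, 69.24594116210938), 29.029394149780273)
```

Emit:
arm_command --deltas '[{"delta_pos":[-0.07,0.07,-0.06],"turn":[0,0,0],"gripper":0.4},{"delta_pos":[-0.07,0.07,-0.06],"turn":[0,0,0],"gripper":0.4},{"delta_pos":[-0.07,0.07,-0.06],"turn":[0,0,0],"gripper":0.4},{"delta_pos":[-0.07,0.07,-0.06],"turn":[0,0,0],"gripper":0.4},{"delta_pos":[-0.07,0.07,-0.06],"turn":[0,0,0],"gripper":0.4},{"delta_pos":[-0.07,0.07,-0.06],"turn":[0,0,0],"gripper":0.4},{"delta_pos":[-0.07,0.07,-0.06],"turn":[0,0,0],"gripper":0.4}]'

```text
t: 3.25
eef_pos: [0.555, 0.0513, 0.3735]
tool_rot: [0.785, 0.619, -0.001, -0.001]
force: [-0.4, 1.6, 0.2]
finger_gap: 0.0352
```

```bash
python3 - <<'E'
from meas import *
s=read_state(); print(s['t'],s['eef_pos'],s['tool_rot'],np.abs(s['dq']).max())
c='wrist'; T=c2w(c,s); im,d=read_camera(c); cv2.imwrite('pics/w2.png',im); np.savez('pics/w2.npz',d=d,T=T)
print(find(c,'scan_top',T),find(c,'reader',T))
W=measure(im,d,T,(.525,.16))
u,v=w2px(c,T,[.57,.07,.1])[0].astype(int); print(u,v)
a=im[max(v-110,0):v+110,max(u-150,0):u+150]; cv2.imwrite('pics/w2c.png',cv2.resize(a,None,fx=2.6,fy=2.6,interpolation=cv2.INTER_CUBIC)); print(a.shape)
E
```

```text
3.25 [0.5549741  0.05128867 0.37345857] [ 7.85152927e-01  6.19301379e-01 -5.37051835e-04 -6.28261312e-04] 0.00805637165477726
[(0.73, [0.619, -0.016, 0.122])] [(0.72, [0.604, -0.005, 0.096])]
disc [0.52554024 0.15932652 0.10843381] 0.045157251055770786
jar [0.5257125  0.15912118 0.02976797] 0.10719787363150621
strip n 292
strip mean [0.53733776 0.16500606] ang 26.84917852410415 0.013029909363936762
pin n 124 [0.60819911 0.1454664  0.09358941] 0.09686255333808069
readertop 1723 [ 0.61353066 -0.00928051  0.09964372] button 271 [ 0.62153893 -0.0169846   0.12137775]
rect ((620.663330078125, -13.178092956542969), (90.21012878417969, 69.70451354980469), 28.56627082824707)
328 174
(220, 300, 3)
```

View pics/w2c.png

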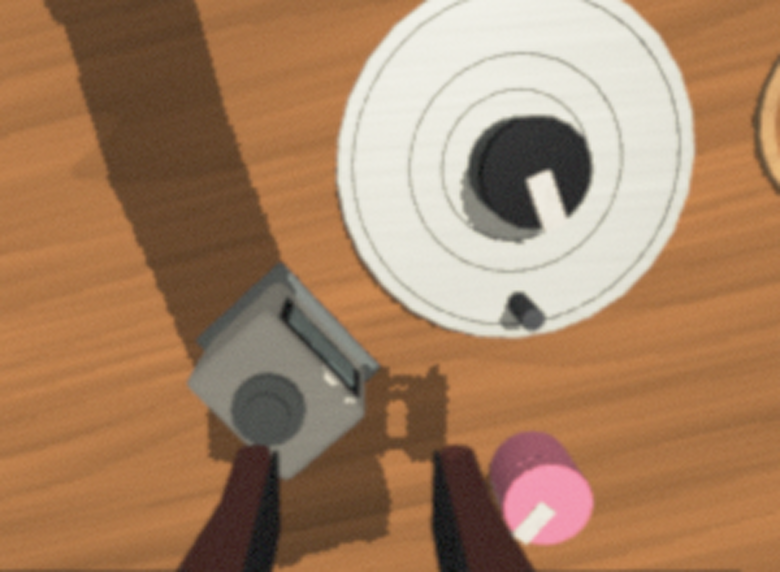

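```bash
cat >> meas.py <<'E'
def strip(im,T,J,pin0=None):
    # rectify lid plane top-down at z=.107, 0.25mm/px, +x right, +y up
    s=.00025; n=320; i,j=np.mgrid[0:n,0:n]
    P=np.stack([J[0]+(j-n/2)*s,J[1]-(i-n/2)*s,np.full(i.shape,.1072)],-1).reshape(-1,3)
    uv=w2px('wrist',T,P).astype(np.float32).reshape(n,n,2)
    o=cv2.remap(im,uv[...,0],uv[...,1],cv2.INTER_CUBIC)
    g=cv2.cvtColor(o,cv2.COLOR_BGR2GRAY); rr=np.hypot(i-n/2,j-n/2)*s
    gi=g[rr<.026]; th=(np.percentile(gi,10)+np.percentile(gi,97))/2
    m=(g>th)&(rr<.0265)
    k,l,st,_=cv2.connectedComponentsWithStats(m.astype(np.uint8)); b=1+np.argmax(st[1:,4]); y,x=np.where(l==b)
    rect=cv2.minAreaRect(np.stack([x,y],1).astype(np.float32))
    X=(x-n/2)*s; Y=-(y-n/2)*s; q=np.cov(X,Y); w,V=np.linalg.eigh(q); a=V[:,1]; a*=np.sign(a@[X.mean(),Y.mean()])
    print('strip area mm2',len(x)*s*s*1e6,'pca',np.degrees(np.arctan2(a[1],a[0])),'mean',np.degrees(np.arctan2(Y.mean(),X.mean())),X.mean(),Y.mean(),rect)
    return o,l==b
E
python3 - <<'E'
from meas import *
for k in '12':
    z=np.load(f'pics/w{k}.npz'); o,m=strip(cv2.imread(f'pics/w{k}.png'),z['T'],(.5257,.1591))
E
```

```text
strip area mm2 405.50000000000006 pca 8.436072287537325 mean -1.1348813025203992 0.014212931565967942 -0.00028155826140567207 ((216.75836181640625, 162.09323120117188), (69.47087860107422, 100.39129638671875), 80.78897094726562)
strip area mm2 364.25000000000006 pca 9.123225656991679 mean 10.899074989847543 0.013025995195607414 0.002508193205216198 ((212.1775665283203, 150.01173400878906), (57.3855094909668, 105.56693267822266), 80.78897094726562)
```

The reader top measures 90.2 x 69.7 mm, which matches the description, with its axis at -61.3°. The axis-to-reader direction comes out at -61.1°. The strip points to about +9°, so the turn needed is about -70°. The pin is at -9.4°, and I'll straddle it with the fingers.

Emit:
arm_command --deltas '[{"delta_pos":[0.104,0.031,0.1],"turn":[0,0,-0.07],"gripper":0.45},{"delta_pos":[0.104,0.031,0.1],"turn":[0,0,-0.07],"gripper":0.45},{"delta_pos":[0.104,0.031,0.1],"turn":[0,0,-0.07],"gripper":0.45},{"delta_pos":[0.104,0.031,0.17],"turn":[0,0,-0.07],"gripper":0.45},{"delta_pos":[0.104,0.031,0.24],"turn":[0,0,-0.07],"gripper":0.45},{"delta_pos":[0.104,0.031,0.24],"turn":[0,0,-0.07],"gripper":0.45},{"delta_pos":[0.104,0.031,0.24],"turn":[0,0,-0.07],"gripper":0.45},{"delta_pos":[0.104,0.031,0.24],"turn":[0,0,-0.07],"gripper":0.45},{"delta_pos":[0.104,0.031,0.24],"turn":[0,0,-0.07],"gripper":0.45}]'

```text
t: 4.3
eef_pos: [0.6121, 0.1435, 0.1371]
tool_rot: [0.764, 0.645, 0.002, 0.001]
force: [-0.2, 0.3, -0.4]
finger_gap: 0.0395
```

```bash
python3 - <<'E'
from meas import *
s=read_state(); print(s['t'],s['eef_pos'],s['tool_rot'],s['joint_positions'],s['finger_gap'])
c='wrist'; T=c2w(c,s); im,d=read_camera(c); cv2.imwrite('pics/w3.png',im); np.savez('pics/w3.npz',d=d,T=T)
M=R.from_quat(s['tool_rot']).as_matrix(); print('to pin in tool',M.T@(np.array([.6088,.1450,.065])-s['eef_pos']))
E
```

```text
4.3 [0.61214483 0.14354603 0.13708723] [7.63913500e-01 6.45315641e-01 1.82000363e-03 7.58833515e-04] [-0.55384674  0.50968354  0.34631313  1.69964683 -0.20331063  0.96369749
  1.27059341] 0.03950142475741799
to pin in tool [ 0.00074465 -0.00379367  0.07207583]
```

View pics/w3.png

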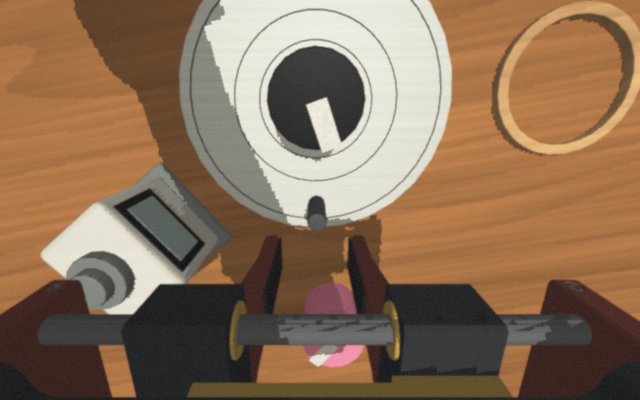

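The fingers line up with the pin at (316,210) and the strip points to about (330,140). Next I'll go down around the pin and narrow the gap.

Emit:
arm_command --deltas '[{"delta_pos":[0.001,-0.004,0.02],"turn":[0,0,0],"gripper":0.45},{"delta_pos":[0.001,-0.004,0.04],"turn":[0,0,0],"gripper":0.45},{"delta_pos":[0.001,-0.004,0.06],"turn":[0,0,0],"gripper":0.45},{"delta_pos":[0.001,-0.004,0.072],"turn":[0,0,0],"gripper":0.45},{"delta_pos":[0.001,-0.004,0.072],"turn":[0,0,0],"gripper":0.45},{"delta_pos":[0.001,-0.004,0.072],"turn":[0,0,0],"gripper":0.3},{"delta_pos":[0.001,-0.004,0.072],"turn":[0,0,0],"gripper":0.23},{"delta_pos":[0.001,-0.004,0.072],"turn":[0,0,0],"gripper":0.23},{"delta_pos":[0.001,-0.004,0.072],"turn":[0,0,0],"gripper":0.23}]'

```text
t: 5.25
eef_pos: [0.6071, 0.145, 0.0631]
tool_rot: [0.764, 0.645, 0.001, 0.0]
force: [0.3, 0.2, -0.5]
finger_gap: 0.0203
```

```bash
cat > arc.py <<'E'
# arc rows in current tool axes: rotate about axis C by total deg in n rows
from h import *
import sys,json
def arc(tot,n,C=(.5257,.1591)):
    s=read_state(); p=np.array(s['eef_pos']); M=R.from_quat(s['tool_rot']).as_matrix()
    a0=np.degrees(np.arctan2(p[1]-C[1],p[0]-C[0])); rr=np.hypot(p[0]-C[0],p[1]-C[1])
    print('t',s['t'],p,'ang',a0,'rad',rr,'toolx',np.degrees(np.arctan2(M[1,0],M[0,0])),'gap',s['finger_gap'],'F',s['force'],'tilt',M[2])
    for k in range(1,n+1):
        t=np.radians(tot*k/n); c=np.array([*C,p[2]]); Rz=R.from_rotvec([0,0,t]).as_matrix()
        # desired radius .085 gradually
        q=c+Rz@((p-c)*(1+(k/n)*(.085/rr-1))); q[2]=p[2]
        print(np.round(M.T@(q-p),3).tolist(),round(-t,3))
if __name__=='__main__': arc(float(sys.argv[1]),int(sys.argv[2]))
E
python3 arc.py -36 12
```

```text
t 5.25 [0.60708363 0.14502412 0.06306942] ang -9.812634437915298 rad 0.0825919251953278 toolx 80.38640012312291 gap 0.020267994501504693 F [ 0.26895486  0.16534985 -0.53336715] tilt [ 6.15552747e-04  9.60153174e-04 -9.99999350e-01]
[-0.004, 0.0, -0.0] 0.052
[-0.009, -0.0, -0.0] 0.105
[-0.013, -0.0, -0.0] 0.157
[-0.017, -0.001, -0.0] 0.209
[-0.022, -0.002, -0.0] 0.262
[-0.026, -0.003, -0.0] 0.314
[-0.03, -0.004, -0.0] 0.367
[-0.034, -0.006, -0.0] 0.419
[-0.038, -0.008, -0.0] 0.471
[-0.042, -0.009, -0.0] 0.524
[-0.046, -0.012, -0.0] 0.576
[-0.05, -0.014, -0.0] 0.628
```

Emit:
arm_command --deltas '[{"delta_pos":[-0.002,0,0],"turn":[0,0,0.026],"gripper":0.23},{"delta_pos":[-0.005,0,0],"turn":[0,0,0.06],"gripper":0.23},{"delta_pos":[-0.009,0,0],"turn":[0,0,0.105],"gripper":0.23},{"delta_pos":[-0.013,0,0],"turn":[0,0,0.157],"gripper":0.23},{"delta_pos":[-0.017,-0.001,0],"turn":[0,0,0.209],"gripper":0.23},{"delta_pos":[-0.022,-0.002,0],"turn":[0,0,0.262],"gripper":0.23},{"delta_pos":[-0.026,-0.003,0],"turn":[0,0,0.314],"gripper":0.23},{"delta_pos":[-0.03,-0.004,0],"turn":[0,0,0.367],"gripper":0.23},{"delta_pos":[-0.034,-0.006,0],"turn":[0,0,0.419],"gripper":0.23},{"delta_pos":[-0.037,-0.0075,0],"turn":[0,0,0.457],"gripper":0.23},{"delta_pos":[-0.039,-0.0085,0],"turn":[0,0,0.485],"gripper":0.23},{"delta_pos":[-0.04,-0.009,0],"turn":[0,0,0.5],"gripper":0.23}]'

```text
t: 6.45
eef_pos: [0.5911, 0.1068, 0.0624]
tool_rot: [0.9, 0.436, 0.0, 0.0]
force: [0.8, -0.3, -0.8]
finger_gap: 0.0201
```

```bash
python3 - <<'E'
from meas import *
s=read_state(); c='wrist'; T=c2w(c,s); im,d=read_camera(c); cv2.imwrite('pics/w4.png',im)
W=measure(im,d,T,(.5257,.1591)); strip(im,T,(.5257,.1591))
E
python3 arc.py -39 12
```

```text
disc [0.5336693  0.15375612 0.10030241] 0.04526085616271944
jar [0.52622589 0.15950627 0.02985522] 0.10730270828040113
strip n 3017
strip mean [0.53935487 0.15615071] ang -14.336992572816406 0.013551014499456178
pin n 3036 [0.58736298 0.11156872 0.09480352] 0.10498687908026197
readertop 1322 [ 0.57764088 -0.00395839  0.09807985] button 0 [nan nan nan]
rect ((576.4773559570312, -6.709651947021484), (36.56461715698242, 19.977386474609375), 66.28244018554688)
strip area mm2 343.625 pca -18.736748618848534 mean -16.315256926708 0.012835258275736632 -0.0037570025463805018 ((211.9499969482422, 175.14999389648438), (103.72270202636719, 53.44248962402344), 18.434947967529297)
t 6.5 [0.59099716 0.10668785 0.06236887] ang -38.75300729630538 rad 0.08373023664635525 toolx 51.617506607362095 gap 0.020297417713838587 F [0.45398471 0.31232566 0.06240831] tilt [-8.70270881e-05  1.30251321e-05 -9.99999996e-01]
[-0.005, -0.0, 0.0] 0.057
[-0.01, -0.0, 0.0] 0.113
[-0.014, -0.001, 0.0] 0.17
[-0.019, -0.002, 0.0] 0.227
[-0.024, -0.003, 0.0] 0.284
[-0.028, -0.004, 0.0] 0.34
[-0.033, -0.006, 0.0] 0.397
[-0.037, -0.008, 0.0] 0.454
[-0.041, -0.01, 0.0] 0.511
[-0.045, -0.013, 0.0] 0.567
[-0.05, -0.015, 0.0] 0.624
[-0.053, -0.018, 0.0] 0.681meas.py:23: RuntimeWarning: Mean of empty slice.
  print('readertop',top.sum(),W[top].mean(0),'button',b.sum(),W[b].mean(0))
  ret = um.true_divide(
```

View pics/w4.png

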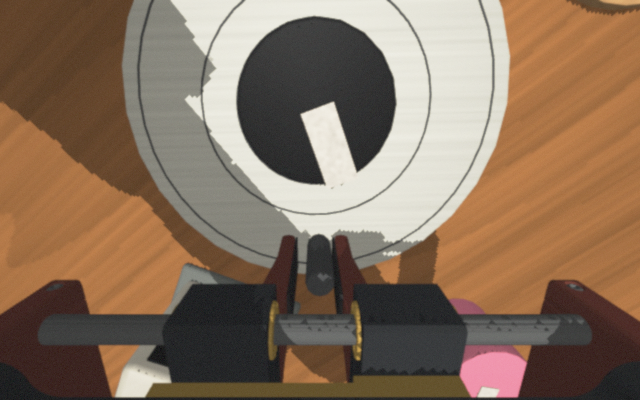

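The disc and jar are turning together: the pin is between the fingers at (318,265) and the strip is now at -18.7°. I'll carry on to about -58°.

Emit:
arm_command --deltas '[{"delta_pos":[-0.003,0,0],"turn":[0,0,0.035],"gripper":0.23},{"delta_pos":[-0.007,0,0],"turn":[0,0,0.085],"gripper":0.23},{"delta_pos":[-0.013,-0.001,0],"turn":[0,0,0.155],"gripper":0.23},{"delta_pos":[-0.019,-0.002,0],"turn":[0,0,0.227],"gripper":0.23},{"delta_pos":[-0.025,-0.003,0],"turn":[0,0,0.3],"gripper":0.23},{"delta_pos":[-0.031,-0.005,0],"turn":[0,0,0.375],"gripper":0.23},{"delta_pos":[-0.037,-0.008,0],"turn":[0,0,0.454],"gripper":0.23},{"delta_pos":[-0.043,-0.0115,0],"turn":[0,0,0.535],"gripper":0.23},{"delta_pos":[-0.048,-0.014,0],"turn":[0,0,0.6],"gripper":0.23},{"delta_pos":[-0.051,-0.016,0],"turn":[0,0,0.645],"gripper":0.23},{"delta_pos":[-0.053,-0.0175,0],"turn":[0,0,0.67],"gripper":0.23},{"delta_pos":[-0.053,-0.018,0],"turn":[0,0,0.68],"gripper":0.23}]'

```text
t: 7.7
eef_pos: [0.5438, 0.0764, 0.0623]
tool_rot: [0.994, 0.111, -0.0, -0.0]
force: [0.0, 0.7, 0.1]
finger_gap: 0.0205
```

```bash
python3 - <<'E'
from meas import *
s=read_state(); c='wrist'; T=c2w(c,s); im,d=read_camera(c); cv2.imwrite('pics/w5.png',im)
v,u=np.mgrid[0:400,0:640]; W=px2w(c,T,u,v,d); lid=(abs(W[...,2]-.107)<.006)&(d>0)&(np.hypot(W[...,0]-.5257,W[...,1]-.1591)<.05)
cc=max(cv2.findContours(lid.astype(np.uint8),0,1)[0],key=len)[:,0]; J=circ(W[cc[:,1],cc[:,0]]); print(J)
strip(im,T,J)
E
python3 arc.py -3 4
```

```text
[0.52619908 0.15936952 0.02987082]
strip area mm2 349.8125 pca -57.88375511953097 mean -57.707006828732496 0.0070209933893157035 -0.011109120957655885 ((188.35604858398438, 204.86190795898438), (105.66024017333984, 53.725135803222656), 57.84770584106445)
t 7.75 [0.54390724 0.07658746 0.06230202] ang -77.5564990061263 rad 0.08449747186912525 toolx 12.734423073909197 gap 0.020398178427276037 F [-0.60679014 -0.57616958 -0.09881854] tilt [-3.63547852e-04 -1.07183809e-04 -9.99999928e-01]
[-0.001, 0.0, 0.0] 0.013
[-0.002, 0.0, 0.0] 0.026
[-0.003, 0.0, 0.0] 0.039
[-0.004, 0.0, 0.0] 0.052
```

Emit:
arm_command --deltas '[{"delta_pos":[-0.001,0,0],"turn":[0,0,0.015],"gripper":0.23},{"delta_pos":[-0.003,0,0],"turn":[0,0,0.035],"gripper":0.23},{"delta_pos":[-0.0045,0,0],"turn":[0,0,0.055],"gripper":0.23},{"delta_pos":[-0.005,0,0],"turn":[0,0,0.06],"gripper":0.23},{"delta_pos":[-0.005,0,0],"turn":[0,0,0.06],"gripper":0.23},{"delta_pos":[-0.005,0,0],"turn":[0,0,0.06],"gripper":0.23}]'

```text
t: 8.35
eef_pos: [0.5392, 0.0753, 0.0623]
tool_rot: [0.997, 0.082, -0.0, 0.0]
force: [0.4, 0.0, -0.2]
finger_gap: 0.0205
```

```bash
cat > chk.py <<'E'
from meas import *
import sys
s=read_state(); c='wrist'; T=c2w(c,s); im,d=read_camera(c); cv2.imwrite(f'pics/{sys.argv[1]}.png',im); np.savez(f'pics/{sys.argv[1]}.npz',d=d,T=T)
v,u=np.mgrid[0:400,0:640]; W=px2w(c,T,u,v,d); lid=(abs(W[...,2]-.107)<.006)&(d>0)&(np.hypot(W[...,0]-.5257,W[...,1]-.1591)<.05)
cc=max(cv2.findContours(lid.astype(np.uint8),0,1)[0],key=len)[:,0]; J=circ(W[cc[:,1],cc[:,0]]); print(s['t'],s['eef_pos'],J)
strip(im,T,J)
M=R.from_quat(s['tool_rot']).as_matrix(); print(np.round(M,3).tolist(),'F',s['force'])
print('to button', M.T@(np.array([.6225,-.0173,.150])-s['eef_pos']))
E
python3 chk.py w6
```

```text
8.35 [0.53915242 0.07531852 0.06230286] [0.52616966 0.15934913 0.02988531]
strip area mm2 349.12500000000006 pca -60.95668616663675 mean -61.083243367131686 0.006361976369495166 -0.01151673827425707 ((185.73587036132812, 206.42454528808594), (105.57878875732422, 53.71210861206055), 60.945396423339844)
[[0.987, 0.162, -0.0], [0.162, -0.987, -0.0], [-0.0, 0.0, -1.0]] F [ 0.40907382  0.01923575 -0.23017788]
to button [ 0.06716833  0.10493435 -0.08770972]
```

The strip is at -61.0° against a target of -61.2°. I'll release, lift, and check jar and reader from one view.

Emit:
arm_command --deltas '[{"delta_pos":[0,0,0],"turn":[0,0,0],"gripper":0.4},{"delta_pos":[0,0,0],"turn":[0,0,0],"gripper":0.4},{"delta_pos":[0,0,-0.02],"turn":[0,0,0],"gripper":0.4},{"delta_pos":[0,0,-0.05],"turn":[0,0,0],"gripper":0.4},{"delta_pos":[0.03,0.03,-0.1],"turn":[0,0,0],"gripper":0.2},{"delta_pos":[0.06,0.07,-0.15],"turn":[0,0,0],"gripper":0},{"delta_pos":[0.067,0.105,-0.2],"turn":[0,0,0],"gripper":0},{"delta_pos":[0.067,0.105,-0.25],"turn":[0,0,0],"gripper":0},{"delta_pos":[0.067,0.135,-0.25],"turn":[0,0,0],"gripper":0},{"delta_pos":[0.067,0.135,-0.25],"turn":[0,0,0],"gripper":0},{"delta_pos":[0.067,0.135,-0.25],"turn":[0,0,0],"gripper":0},{"delta_pos":[0.067,0.135,-0.25],"turn":[0,0,0],"gripper":0}]'

```text
t: 9.6
eef_pos: [0.6267, -0.0457, 0.3109]
tool_rot: [0.997, 0.082, -0.001, -0.001]
force: [-0.1, 0.4, 0.7]
finger_gap: 0.0005
```

```bash
python3 chk.py w7; python3 - <<'E'
from meas import *
z=np.load('pics/w7.npz'); measure(cv2.imread('pics/w7.png'),z['d'],z['T'],(.526,.1593))
E
```

```text
9.6 [ 0.62667568 -0.04570302  0.31085675] [0.52381233 0.18017096 0.04930272]
disc [0.53285893 0.11852391 0.07790144] 0.04526629121024761
jar [0.5243222  0.17605073 0.04526111] 0.10658301464996328
strip n 78
strip mean [0.53914371 0.13295495] ang -71.02086159537508 0.04557326980764261
pin n 199 [0.54236065 0.07550063 0.09423022] 0.09741383572855233
readertop 2939 [ 0.62016897 -0.00933665  0.09969994] button 429 [ 0.62344456 -0.0171336   0.12179189]
rect ((620.81640625, -13.022453308105469), (89.99193572998047, 71.73731994628906), 28.81328582763672)Traceback (most recent call last):
  File "chk.py", line 6, in <module>
    strip(im,T,J)
    ~~~~~^^^^^^^^
  File "meas.py", line 35, in strip
    k,l,st,_=cv2.connectedComponentsWithStats(m.astype(np.uint8)); b=1+np.argmax(st[1:,4]); y,x=np.where(l==b)
                                                                       ~~~~~~~~~^^^^^^^^^^
    return _wrapfunc(a, 'argmax', axis=axis, out=out, **kwds)
    return bound(*args, **kwds)
ValueError: attempt to get argmax of an empty sequence
```

View pics/w7.png

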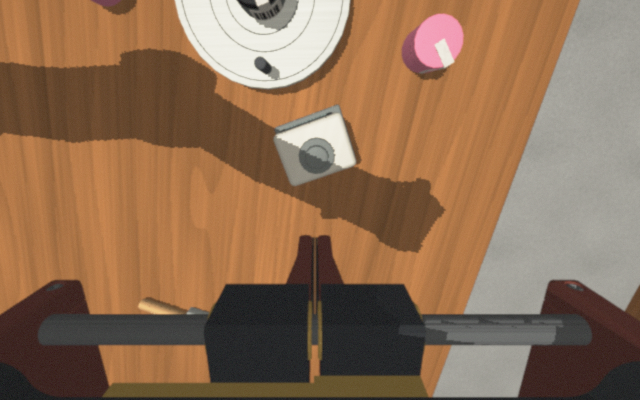

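Emit:
arm_command --deltas '[{"delta_pos":[-0.02,-0.05,0],"turn":[0,0,0],"gripper":0},{"delta_pos":[-0.03,-0.09,0],"turn":[0,0,0],"gripper":0},{"delta_pos":[-0.03,-0.09,0],"turn":[0,0,0],"gripper":0},{"delta_pos":[-0.03,-0.09,0],"turn":[0,0,0],"gripper":0},{"delta_pos":[-0.03,-0.09,0],"turn":[0,0,0],"gripper":0},{"delta_pos":[-0.03,-0.09,0],"turn":[0,0,0],"gripper":0}]'

```text
t: 10.25
eef_pos: [0.5832, 0.0359, 0.312]
tool_rot: [0.997, 0.081, -0.0, 0.0]
force: [0.6, 0.1, -0.1]
finger_gap: 0.0003
```

```bash
python3 chk.py w8; python3 - <<'E'
from meas import *
z=np.load('pics/w8.npz'); measure(cv2.imread('pics/w8.png'),z['d'],z['T'],(.526,.1593))
E
```

```text
10.25 [0.58318777 0.03593571 0.31201323] [0.52628426 0.15906732 0.02980859]
strip area mm2 368.6875 pca -61.081108069112304 mean -61.895314058476416 0.006051873198847263 -0.011331920664519412 ((184.39468383789062, 205.59051513671875), (108.29325866699219, 56.21662139892578), 60.64224624633789)
[[0.987, 0.161, -0.0], [0.161, -0.987, -0.001], [-0.0, 0.001, -1.0]] F [ 0.56732314  0.0893358  -0.05036777]
to button [0.03031987 0.05875629 0.16203761]
disc [0.52663555 0.15624709 0.10675029] 0.04524582246149575
jar [0.52630506 0.15905145 0.02982304] 0.10729523750844006
strip n 473
strip mean [0.53134229 0.14890238] ang -63.603649338505214 0.011330369504473588
pin n 139 [0.54183511 0.076438   0.09434042] 0.09752707304895464
readertop 2233 [ 0.61985065 -0.00360469  0.09974821] button 371 [ 0.62273285 -0.0163948   0.12140968]
rect ((620.5580444335938, -12.527114868164062), (89.8958511352539, 69.61428833007812), 29.370485305786133)
```

The jar is still at -61.1° after release and centred, with the pin clear. Now I'll approach the button and feel the press.

Emit:
arm_command --deltas '[{"delta_pos":[0.031,0.058,0.05],"turn":[0,0,0],"gripper":0},{"delta_pos":[0.031,0.058,0.1],"turn":[0,0,0],"gripper":0},{"delta_pos":[0.031,0.058,0.14],"turn":[0,0,0],"gripper":0},{"delta_pos":[0.031,0.058,0.17],"turn":[0,0,0],"gripper":0},{"delta_pos":[0.031,0.058,0.18],"turn":[0,0,0],"gripper":0},{"delta_pos":[0.031,0.058,0.183],"turn":[0,0,0],"gripper":0},{"delta_pos":[0.031,0.058,0.183],"turn":[0,0,0],"gripper":0},{"delta_pos":[0.031,0.058,0.183],"turn":[0,0,0],"gripper":0}]'

```text
t: 11.1
eef_pos: [0.6245, -0.0153, 0.1317]
tool_rot: [0.997, 0.081, 0.002, -0.0]
force: [0.4, -0.1, 0.4]
finger_gap: 0.0002
```

```bash
python3 - <<'E'
from h import *
s=read_state(); print(s['t'],s['eef_pos'],s['force'])
E
```

```text
11.1 [ 0.62451419 -0.01527229  0.13171253] [ 0.37594191 -0.10860801  0.37142003]
```

Emit:
arm_command --deltas '[{"delta_pos":[-0.001,0.001,0.006],"turn":[0,0,0],"gripper":0},{"delta_pos":[-0.001,0.001,0.01],"turn":[0,0,0],"gripper":0},{"delta_pos":[-0.001,0.001,0.013],"turn":[0,0,0],"gripper":0},{"delta_pos":[-0.001,0.001,0.015],"turn":[0,0,0],"gripper":0},{"delta_pos":[-0.001,0.001,0.016],"turn":[0,0,0],"gripper":0},{"delta_pos":[-0.001,0.001,0.016],"turn":[0,0,0],"gripper":0}]'

```text
t: 11.7
eef_pos: [0.6231, -0.0163, 0.1161]
tool_rot: [0.997, 0.081, 0.001, -0.001]
force: [-6.5, 1.2, 22.1]
finger_gap: 0.0003
```

The force is 22 N with the tip at z = 0.116, so the button is on its stop. Releasing it now and backing off to check.

Emit:
arm_command --deltas '[{"delta_pos":[0,0,-0.005],"turn":[0,0,0],"gripper":0},{"delta_pos":[0,0,-0.02],"turn":[0,0,0],"gripper":0},{"delta_pos":[0,0,-0.06],"turn":[0,0,0],"gripper":0},{"delta_pos":[-0.01,-0.02,-0.1],"turn":[0,0,0],"gripper":0},{"delta_pos":[-0.03,-0.05,-0.15],"turn":[0,0,0],"gripper":0},{"delta_pos":[-0.03,-0.06,-0.195],"turn":[0,0,0],"gripper":0},{"delta_pos":[-0.03,-0.06,-0.195],"turn":[0,0,0],"gripper":0},{"delta_pos":[-0.03,-0.06,-0.195],"turn":[0,0,0],"gripper":0},{"delta_pos":[-0.03,-0.06,-0.195],"turn":[0,0,0],"gripper":0},{"delta_pos":[-0.03,-0.06,-0.195],"turn":[0,0,0],"gripper":0}]'

```text
t: 12.7
eef_pos: [0.5822, 0.0374, 0.3068]
tool_rot: [0.997, 0.081, -0.001, 0.0]
force: [-0.5, -1.0, 0.4]
finger_gap: 0.0007
```

```bash
python3 chk.py w9; python3 - <<'E'
from meas import *
z=np.load('pics/w9.npz'); measure(cv2.imread('pics/w9.png'),z['d'],z['T'],(.526,.1593))
im,_=read_camera('scene'); cv2.imwrite('pics/s9.png',im)
E
```

```text
12.7 [0.58224917 0.03743997 0.30678028] [0.52631919 0.15917595 0.02974569]
strip area mm2 369.56250000000006 pca -60.88258798227711 mean -62.34973337712751 0.005967360054118046 -0.011390157280568238 ((183.9888916015625, 205.8275146484375), (108.3631591796875, 56.48918533325195), 61.29404830932617)
[[0.987, 0.161, -0.003], [0.161, -0.987, -0.001], [-0.003, 0.0, -1.0]] F [-0.47078468 -0.95142576  0.3526932 ]
to button [0.03131299 0.06044739 0.15672352]
disc [0.52668152 0.15623425 0.10674635] 0.04525567277932235
jar [0.52632766 0.15915133 0.02975896] 0.10724518996434862
strip n 477
strip mean [0.53200779 0.14927777] ang -60.08876606541584 0.011390837753658187
pin n 142 [0.54185231 0.07661738 0.09435497] 0.09701602299833284
readertop 2234 [ 0.62026353 -0.0026176   0.09973648] button 375 [ 0.62281146 -0.01606255  0.12148202]
rect ((620.4237060546875, -12.159568786621094), (90.08560180664062, 69.63199615478516), 28.549930572509766)
```

View pics/w9.png

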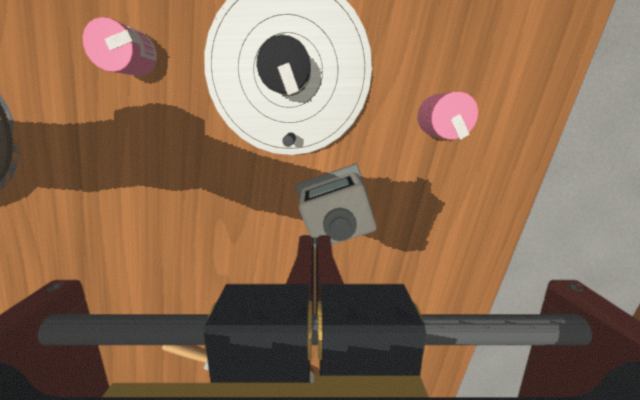

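View pics/s9.png

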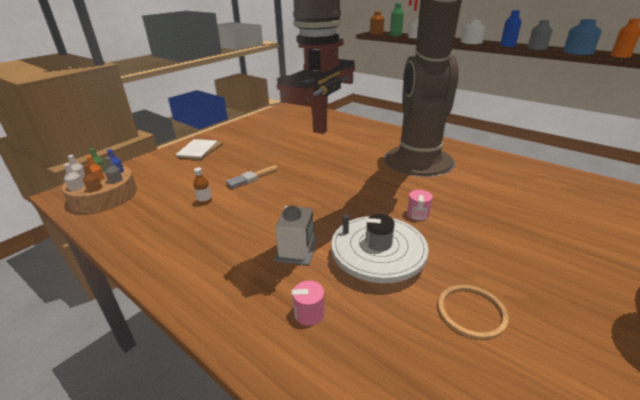

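The wrist picture shows the jar at (285,65) in mid-disc, its strip pointing at the reader window (328,187), and the button out at (340,222). In the scene picture the bystanders are where they were. Handing in.

```bash
python3 -c "from rig import close_job; print(close_job())"
```

```text
the job is handed in; nothing more can be done
None
```

The jar is booked in: I turned it to face the reader, pressed the scan button fully down and let it go, then handed the job in at about 12.8 s. No verdict was reported.

- **Turning:** I straddled the pin with the fingers and pushed the turntable about 70° clockwise, then lifted clear before pressing.
- **Label direction:** the last check, after the press, put the seal strip at -60.9° by its long axis. Its mean-point estimates were rougher, at -60.1° to -62.3°. The reader's axis is at -61.2°, so the error is about 0.5°, or roughly 1° by the rougher estimates.
- **Jar position:** it stands on the axis within about 1 mm. The last disc fit was about 3 mm off in y, probably because the disc is cut off at the top of the picture. The earlier full-disc fit agreed with the jar.
- **Scan press:** the force was 22 N with the fingertip at z = 0.116 m, so the button was on its stop. Afterwards its top was back at about 0.1215 m, meaning it is out.
- **Other things:** in the last camera picture the bottle, hoop, brush and pink jars look unmoved. I judged this by eye and did not measure it.

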